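Seat a magnifier lens in its fitting jig and close the keeper

ROBOT

A 7-joint arm with a two-finger parallel gripper is mounted at the origin on the work surface. World frame = base frame: x ahead of the robot, y to its left, z up, the work surface at z = 0. Lengths are in m, angles in rad, forces in N, time in s.
With the tool pointing down it reaches from about 0.425 to 0.975 m from the base axis. Payload 16.7 kg.
Tool frame: the origin (TCP) lies at the very end of the fingers, on their centre line; the grasp point (between the pads) lies manip.tcp_to_grasp behind it (manip.tcp_to_grasp is the distance from the TCP to the grasp point, in m); z points along the fingers, y is the direction in which the jaws open and shut (so a half turn about z gives the same grasp; the last joint's range is limited). The gripper opens to 85 mm and grips with 20 to 120 N. Pads are 22 mm wide; open, the fingers measure 114 mm over their backs; the gripper's body (76 mm by 85 mm) begins 54 mm behind the grasp point. The pads swing forward as they close: fully open they stand 13 mm farther back than shut.
Start: joints at [1.073, 0.426, 0.074, 1.606, -0.034, 1.111, -0.067], TCP at [0.23, -0.635, 0.231] pointing down, gripper open.
Joint ranges: [-2.85, 2.85], [-0.5, 2.14], [-1.23, 1.37], [0.21, 2.46], [-1.02, 4.16], [0.16, 2.05], [-2.73, 2.73]. Speed limits (rad/s): [1.89, 1.89, 2.39, 2.39, 3.01, 3.01, 3.01].

INTERFACE

Orientations are given as a 3x3 rotation matrix whose columns are the frame's x, y, z axes.
In Python, from station import manip, snapshot, get_calibration gives the robot as it stands. The module is installed in compiled form; this text tells all that it offers. Calls block until the motion is done:
- manip.movep(position, orientation): joint-space move of the TCP to a pose.
- manip.movel(position, orientation=None, velocity=0.15, stop_force=None): straight line of the TCP; orientation=None keeps the orientation; velocity is the mean speed in m/s. With stop_force (N) it stops when the force on the tool has changed by that much, and returns True; else False.
- manip.movej(angles): joint-space move.
- manip.move_gripper(opening, f_grip=None): finger opening in m; f_grip is the grip in N (None keeps the last); returns when the fingers have stopped.
- manip.sleep(seconds).
- manip.ik(position, orientation): joint angles nearest the present ones, or None.
- snapshot(name): name is "scene" or "top" or "wrist"; returns (picture, depth): 420x560x3 uint8, red, green, blue; 420x560 float32, m along the optical axis (not along the pixel's ray), 0 where there is no reading.
- get_calibration(name): a dict with "fx", "fy", "cx", "cy" (pixels), "dist_coeffs" ([k1, k2, p1, p2, k3] as OpenCV has them; the pictures are not rectified), "world_to_cam" (4x4, takes a point from world to camera coordinates). Camera axes: x right, y up, looking along -z (the intrinsics and any distortion apply to the point x, -y, -z); pixel columns grow to the right and rows downward; lengths in m; the calibration is good to about 2 mm. A picture is of the moment at which its call begins: read the wrist's pose just before it. get_calibration takes no time and is no camera call; for the wrist camera it gives the pose at the moment of the call.
A pose or a line that the arm cannot do raises manip.Unreachable and nothing moves.
- manip.sign_off(): hands the job in, once; it reports no verdict.
Readings, each from a call of its own:
- manip.get_time(): time.
- manip.get_joints(): joint angles.
- manip.get_joint_velocities(): joint speeds.
- manip.get_effort(): joint torques, N m.
- manip.get_tool_pos(): TCP position.
- manip.get_tool_rot(): TCP orientation.
- manip.get_contact_force(): force on the tool from outside, world axes, zero at the start.
- manip.get_moment(): the same for the moment, N m.
- manip.get_finger_gap(): finger opening in m.
Only numpy, scipy, OpenCV 4.12 (cv2) and the standard library are available. Lean on these libraries where they do the work, as an engineer would, in place of code of your own. Each camera call takes 0.05 s, during which the arm holds its last target. There are 200 camera calls.

TASK

Without picking it up, gently push the round magnifier lens with the fingertips across the flat top of the white jig until it drops fully home, flat, in the round recess. Then push the steel keeper's upright post round to its stop, so that the keeper lies across the seated lens. Leave the flux bottle, the solder spool and the screwdriver where they are.

Things in the scene. Friction and masses are not known exactly. Their poses are not given: they have to be found in the camera images.
- jig: White plastic block fixed to the bench, 200 x 140 x 30 mm (its x, y, z); origin at the centre of its underside, z up. Its flat top (deck, 30 mm above the bench) has no rails: the lens can fall off its edges. A round recess, 60 mm across, 8 mm deep, is centred at x = +45 mm, y = 0. The lens starts on the other half of the deck (negative x). Keeper pivot at x = +45 mm, y = +52 mm.
- recess (a point): Centre of the recess's floor, 22 mm above the bench (jig frame x = +45 mm, y = 0). Axes as the jig's. A lens pushed not quite far enough can rest tilted with its rear edge on the rim, its middle some 4 mm high; a little more push drops it home.
- lens: Loose magnifier lens: disc 56 mm across, 8 mm thick, black rim, clear glass in the middle (its 2 mm bulge is looks only); about 60 g. Origin at the centre of its underside, z up. Underside 30 mm above the bench on the deck, 22 mm when home in the recess, the rim then flush with the deck and 2 mm of play all round. Glass: no more than 25 N of squeeze or push.
- keeper (a joint): Angle (rad) of the steel keeper, a bar 14 mm wide, 3 mm thick, reaching 46 mm from its pivot; swings level 2.5 mm above the deck. At 0 it points along the jig's +x, clear of the recess; it grows clockwise seen from above; at the stop, 1.57, it points along the jig's -y, over the recess, and no lens can pass under it. Stays where left; 0.5 N at the post turns it. Starts at 0 to 0.35.
- keeper_post (a point): Mid-height of the keeper's upright round steel post, 10 mm in diameter and 20 mm tall, standing on the bar 40 mm from the pivot; it spans from 5.5 to 25.5 mm above the deck and this point is 15.5 mm above the deck. Its x axis points from the pivot to the post.
- flux: Bystander: small white bottle with black cap, 34 mm across, 75 mm tall, standing on the bench beside the jig (its -y side). Origin at the centre of its underside.
- spool: Bystander: metal solder spool, 52 mm across, 42 mm tall, standing on the bench on the jig's +y side. Origin at the centre of its underside.
- driver: Bystander: screwdriver with black handle, 150 mm long, lying on the bench along the jig's -y side; x axis along it. Origin on its underside near mid-length.
Mind the look-alikes: they are no part of the job. Of the things shaped like the lens, the black one is meant. There is more than one size of the jig; the one meant has the size given above.

How it is judged:
By the outcome, as a careful person would: the job done as asked, in the order asked, and still so for the second after the job is handed in, with the robot touching nothing.
It also fails if it takes over 53 s, if anything falls off the work surface, if the arm or the gripper's body presses on something with over 40 N, if the wrist force passes 120 N, or if a joint passes its speed limit or range.

## Working session

There is one attempt and no reset: what is moved stays moved. The work goes in short steps, each a Python script; the robot and the scene stay as the last script left them, time stands still between calls to the robot, and variables do not carry over. Pictures are saved under pics/ and viewed, about 8 in all and at most 12, crops included, and the job is handed in when it is done.

```bash
mkdir -p pics
cat > h.py <<'E'
import numpy as np, cv2
from station import manip, snapshot, get_calibration
def snap(n,f):
    c=get_calibration(n); p,d=snapshot(n)
    cv2.imwrite(f'pics/{f}.png',p[:,:,::-1]); np.savez(f'pics/{f}.npz',p=p,d=d,T=c['world_to_cam'],k=[c['fx'],c['fy'],c['cx'],c['cy']],dist=c['dist_coeffs'])
    return p,d
def load(f): return np.load(f'pics/{f}.npz')
def world(f,uv,z=None):
    """pixels -> world; z given: intersect with plane, else depth"""
    c=load(f); fx,fy,cx,cy=c['k']; K=np.array([[fx,0,cx],[0,fy,cy],[0,0,1]])
    uv=np.atleast_2d(np.array(uv,float)); n=cv2.undistortPoints(uv[:,None],K,c['dist'])[:,0]
    M=np.linalg.inv(c['T']); r=np.c_[n[:,0],-n[:,1],-np.ones(len(n))]@M[:3,:3].T; o=M[:3,3]
    if z is None: s=np.array([c['d'][int(round(v)),int(round(u))] for u,v in uv])
    else: s=(z-o[2])/r[:,2]
    return o+r*s[:,None]
def pix(f,P):
    c=load(f); fx,fy,cx,cy=c['k']; K=np.array([[fx,0,cx],[0,fy,cy],[0,0,1]])
    P=np.atleast_2d(P); q=(np.c_[P,np.ones(len(P))]@c['T'].T)[:,:3]*[1,-1,-1]
    return cv2.projectPoints(q,np.zeros(3),np.zeros(3),K,c['dist'])[0][:,0]
E
python3 - <<'E'
from h import *
a,_=snap('top','top0'); b,_=snap('scene','scene0')
print(manip.get_time(),manip.tcp_to_grasp,manip.get_tool_rot())
E
```

```text
0.1 0.0187 [[ 9.40145961e-01  3.40771650e-01 -5.04635200e-04]
 [ 3.40772011e-01 -9.40145299e-01  1.11917303e-03]
 [-9.30479716e-05 -1.22415155e-03 -9.99999246e-01]]
```

View pics/top0.png

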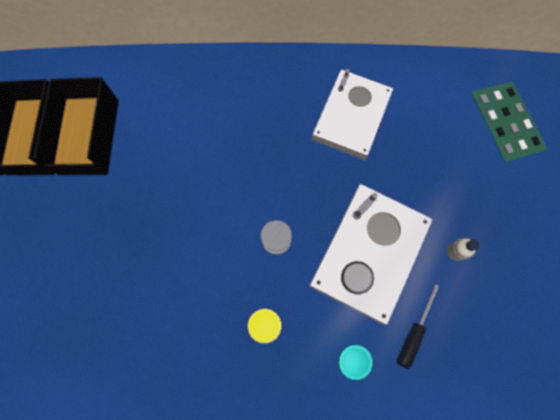

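View pics/scene0.png

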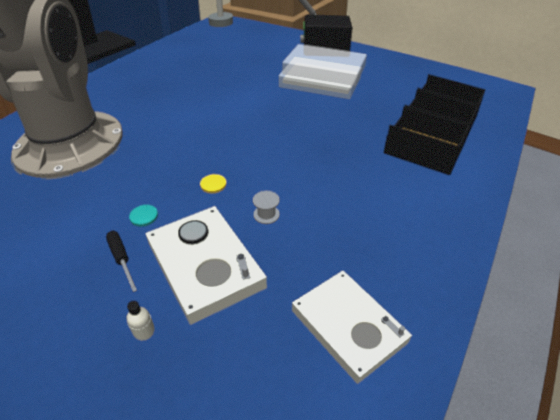

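The top view shows the larger jig with deck corners near (360,185), (432,219), (388,323) and (311,285). The black-rimmed lens is at (358,278), the recess at (384,229) and the keeper at (365,206). Next I'll enlarge this area.

Run:
```python
from h import *
p=load('top0')['p'][170:340,290:500]
cv2.imwrite('pics/c1.png',cv2.resize(p[:,:,::-1],None,fx=3.5,fy=3.5,interpolation=cv2.INTER_CUBIC))
W=world('top0',[[360,185],[432,219],[388,323],[311,285]],.03)
print(W.round(4)); print([np.linalg.norm(W[i]-W[i-1]).round(4) for i in range(4)])
print(world('top0',[[384,229]],.022),world('top0',[[358,278]],.038),world('top0',[[340,270],[358,278],[384,229],[410,230]]))
print(np.linalg.inv(load('top0')['T'])[:3,3])
```

```text
[[ 0.6715 -0.1041  0.03  ]
 [ 0.6099 -0.2293  0.03  ]
 [ 0.4333 -0.1409  0.03  ]
 [ 0.4949 -0.0147  0.03  ]]
[np.float64(0.1979), np.float64(0.1395), np.float64(0.1975), np.float64(0.1405)]
[[ 0.59318754 -0.14466299  0.022     ]] [[ 0.50615643 -0.0922295   0.038     ]] [[ 0.52015817 -0.06376153  0.03032516]
 [ 0.50605649 -0.09201879  0.03907849]
 [ 0.59315849 -0.14462772  0.02213052]
 [ 0.58972635 -0.18798475  0.03079567]]
[0.4465819  0.03336146 0.68084011]
```

View pics/c1.png

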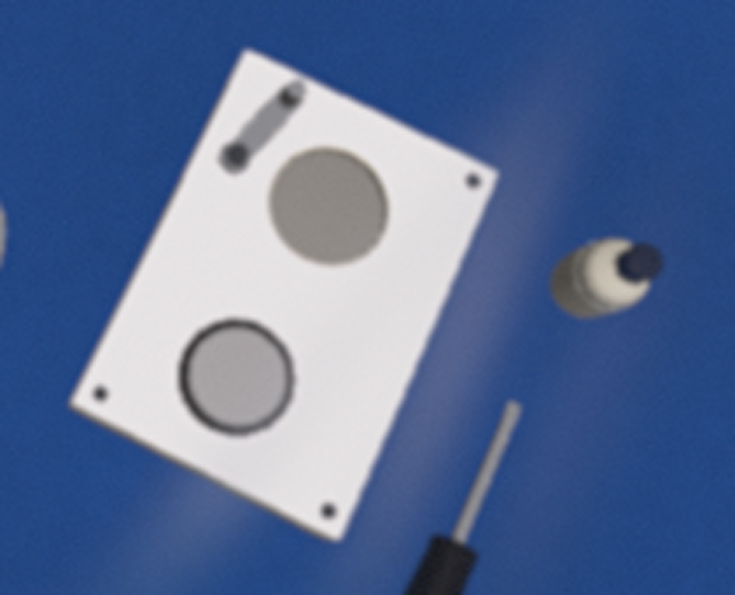

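The crop gives deck corners at (245,50), (498,173), (341,540) and (70,405). The lens centre is about (237,377), the recess rim centre about (329,207), the pivot about (235,156) and the post top about (293,92). The measured side lengths match the larger jig. I'll hover behind the lens with two fingers spread as a cradle.

```bash
cat >> h.py <<'E'
def c2p(x): return (np.array(x,float)+.5)/3.5-.5+[290,170]
_W=world('top0',c2p([[245,50],[498,173],[341,540],[70,405]]),.03)[:,:2]
_J=np.array([[.1,.07],[.1,-.07],[-.1,-.07],[-.1,.07]])
JC=_W.mean(0); _A=(_W-JC).T@_J; YAW=np.arctan2(_A[1,0]-_A[0,1],_A[0,0]+_A[1,1])
def rz(a): return np.array([[np.cos(a),-np.sin(a)],[np.sin(a),np.cos(a)]])
RJ=rz(YAW)
def j2w(p): return JC+RJ@np.array(p,float)
def w2j(p): return (np.atleast_2d(p)[:,:2]-JC)@RJ
def rot(a):  # tool down, tool x along jig direction a
    c,s=np.cos(a+YAW),np.sin(a+YAW); return np.array([[c,s,0],[s,-c,0],[0,0,-1.]])
def pose(x,y,z): return np.r_[j2w([x,y]),z]
E
python3 - <<'E'
from h import *
print('JC',JC,'yaw',np.degrees(YAW),'resid mm',((_:=w2j(world('top0',c2p([[245,50],[498,173],[341,540],[70,405]]),.03)))*1e3).round(1).tolist())
L=w2j(world('top0',c2p([[237,377]]),.038))[0]; R=w2j(world('top0',c2p([[329,206.5]]),.03))[0]
print('lens',L,'recess',R,'pivot',w2j(world('top0',c2p([[235,156]]),.037)),'post',w2j(world('top0',c2p([[293,92]]),.0555)))
a=np.arctan2(-L[1],.045-L[0]); d=np.array([np.cos(a),np.sin(a)])
s=L-d*.041; print('a',a,s)
manip.move_gripper(.037)
manip.movep(pose(*s,.12),rot(a)); print(manip.get_time(),manip.get_finger_gap(),manip.get_joints())
snap('wrist','w1'); p,_=snap('top','top1')
cv2.imwrite('pics/both.png',cv2.resize(np.hstack([load('w1')['p'],p])[:,:,::-1],None,fx=.7,fy=.7,interpolation=cv2.INTER_AREA))
E
```

```text
JC [ 0.55234827 -0.12111638] yaw -26.767833676466296 resid mm [[100.3, 70.2], [99.9, -70.6], [-99.4, -70.5], [-100.8, 70.9]]
lens [-0.05377304  0.00638723] recess [ 0.04480178 -0.00069102] pivot [[0.04463183 0.05218201]] post [[0.08100855 0.04128372]]
a -0.0645758039321091 [-0.09468758  0.009033  ]
2.8667 0.037011711990915554 [ 0.20480029  0.25872019 -0.21691779  2.13229428  0.08040478  0.75779417
 -2.16678643]
```

View pics/both.png

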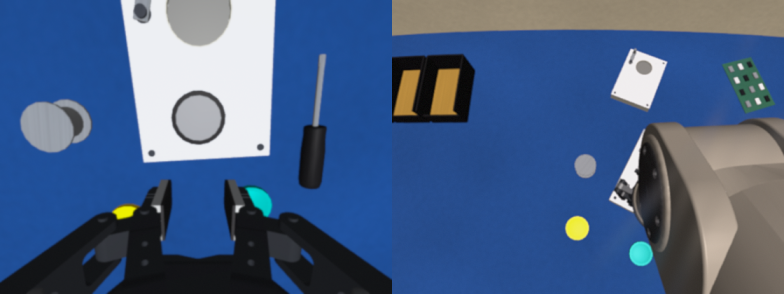

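The wrist view shows the fingers straddling the lens axis (lens at (198,117), fingers about column 199), so alignment is good. The top camera is blocked by the arm. Next I'll touch the deck gently to find the tip height, then push to about 20 mm short of home and look.

Run:
```python
from h import *
L=np.array([-.0538,.0064]); a=np.arctan2(-L[1],.045-L[0]); d=np.array([np.cos(a),np.sin(a)]); s=L-d*.041
manip.movel(pose(*s,.05),rot(a),velocity=.12)
hit=manip.movel(pose(*s,.018),rot(a),velocity=.015,stop_force=3)
z=manip.get_tool_pos()[2]; print('touch',hit,z,manip.get_contact_force())
if hit:
    zz=z+.0025
    manip.movel(pose(*s,zz),rot(a),velocity=.03)
    e=s+d*(.041-.033+.075)   # lens centre -> ~25 mm short of recess centre
    h=manip.movel(pose(*e,zz),rot(a),velocity=.035,stop_force=8)
    print('push',h,w2j(manip.get_tool_pos()),e,manip.get_contact_force())
snap('wrist','w2'); print(manip.get_time(),zz)
```

```text
touch True 0.02887904050888095 [-1.76340147  0.08564136 11.41202975]
push False [[-0.01192321  0.00369954]] [-0.01188784  0.00368504] [-1.09265205  0.31098098 -0.28382397]
7.875 0.03137904050888095
```

View pics/w2.png

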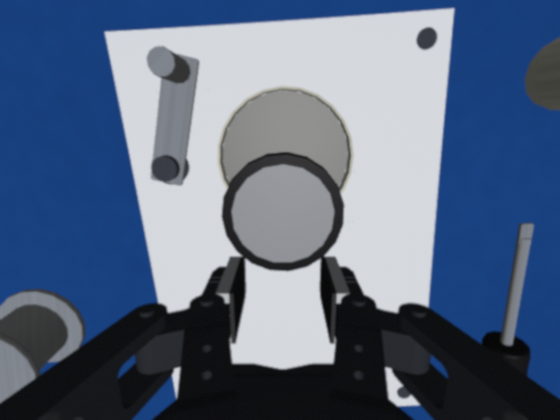

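The lens sits in the cradle: outline columns 222–344 and rows 152–271, so its centre is near (283,211). The recess rim spans columns 219–352 with its top at row 87. I'll measure the remaining offset and finish the push.

Run:
```python
from h import *
L=w2j(world('w2',[[283,211]],.038))[0]
rim=w2j(world('w2',[[219,152],[352,152],[285.5,87]],.030))
print('lens',L,'rim',rim,'tool',w2j(manip.get_tool_pos()))
R=np.array([rim[2,0]-.030,rim[:2,1].mean()]); print('recess by wrist',R)
t=w2j(manip.get_tool_pos())[0]
off=t-L; print('off',off)
```

```text
lens [0.02187991 0.00075064] rim [[ 0.04897333  0.02776046]
 [ 0.04504632 -0.03182213]
 [ 0.07404497 -0.00373033]] tool [[-0.0119457   0.00366523]]
recess by wrist [ 0.04404497 -0.00203083]
off [-0.03382562  0.00291459]
```

Run:
```python
from h import *
a=-.0646; t=w2j(manip.get_tool_pos())[0]; z=manip.get_tool_pos()[2]
e=t+[.0232,-.0026]
h=manip.movel(pose(*e,z),rot(a),velocity=.025,stop_force=10)
print('push',h,w2j(manip.get_tool_pos()),e,manip.get_contact_force())
manip.sleep(.2)
p,d=snap('wrist','w3'); print(manip.get_time())
# heights over the lens area
c=pix('w3',[[*j2w([.045+dx,dy]),.030] for dx in(-.02,0,.02) for dy in(-.02,0,.02)])
print((world('w3',c)[:,2]*1e3).round(1).reshape(3,3))
```

```text
push False [[0.01115023 0.00110185]] [0.0112543  0.00106523] [ 0.36531681 -1.12478278  0.36614191]
9.2083
[[29.8 30.2 27.6]
 [30.3 31.7 29.8]
 [21.9 29.9 28.7]]
```

View pics/w3.png

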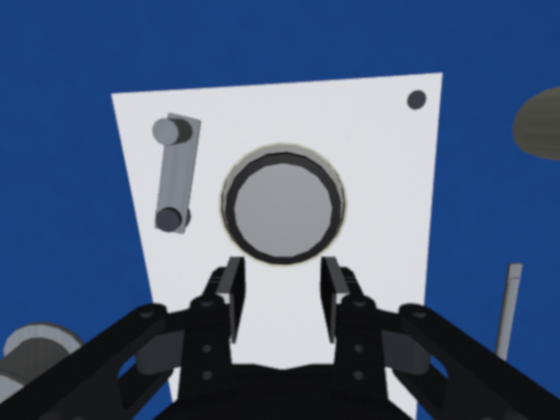

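The lens now appears inside the recess ring (columns 223–342, rows 152–262). Heights at rear, middle and front are all about 30 mm with a small bulge, so it looks home. I'll confirm with a plane fit, retreat, and check IK options for the post.

```bash
cat >> h.py <<'E'
def disc(f,c,r0,r1,n=1500):
    g=np.random.default_rng(0); r=np.sqrt(g.uniform(r0**2,r1**2,n)); t=g.uniform(0,2*np.pi,n)
    P=np.array([[*j2w([c[0]+a*np.cos(b),c[1]+a*np.sin(b)]),.030] for a,b in zip(r,t)])
    W=world(f,pix(f,P)); return np.c_[w2j(W)-c,W[:,2]]
PIV=np.array([.0446,.0521])
def kp(th,gap):  # TCP xy (jig) and jig direction of push for keeper angle th, finger-centre 'gap' behind post
    t=np.array([-np.sin(th),-np.cos(th)]); return PIV+.040*np.array([np.cos(th),-np.sin(th)])-gap*t, np.arctan2(t[1],t[0])
E
python3 - <<'E'
from h import *
for n,r in(('rim annulus',(.022,.0265)),('glass',(0,.02))):
    D=disc('w3',np.array([.045,-.001]),*r); D=D[(abs(D[:,2]-.030)<.009)]
    k=np.ones(len(D),bool)
    for _ in range(4):
        q=np.linalg.lstsq(np.c_[D[k,:2],np.ones(k.sum())],D[k,2],rcond=None)[0]; res=D[:,2]-np.c_[D[:,:2],np.ones(len(D))]@q; k=abs(res)<.002
    print(n,'slopes deg',np.degrees(q[:2]).round(2),'h mm',q[2]*1e3,k.sum(),len(D))
D=disc('w3',np.array([.045,0]),.036,.045); print('deck',np.median(D[:,2]))
for off in (0,np.pi,np.pi/2,-np.pi/2):
    o=[]
    for th in(.2,.29,.6,.9,1.2,1.57):
        p,b=kp(th,.016); q=manip.ik(pose(*p,.043),rot(b+off)); o.append(None if q is None else np.round(q,2).tolist())
    print(off,*o,sep='\n')
E
```

```text
rim annulus slopes deg [-0.52 -0.07] h mm 29.400393546626344 1347 1478
glass slopes deg [-0.87 -0.2 ] h mm 30.419986755612154 1488 1493
deck 0.029512625341140422
0
[0.76, 0.87, -1.03, 1.71, 0.84, 1.07, 1.91]
[0.76, 0.87, -1.03, 1.72, 0.84, 1.07, 1.83]
[0.78, 0.86, -1.03, 1.73, 0.84, 1.06, 1.53]
[0.81, 0.85, -1.03, 1.75, 0.84, 1.05, 1.24]
[0.83, 0.84, -1.03, 1.77, 0.83, 1.04, 0.95]
[0.84, 0.82, -1.03, 1.81, 0.83, 1.02, 0.58]
3.141592653589793
[0.45, 0.67, -0.53, 1.73, 0.43, 0.85, -0.94]
[0.44, 0.67, -0.51, 1.74, 0.41, 0.85, -1.02]
[0.41, 0.65, -0.44, 1.75, 0.35, 0.82, -1.26]
[0.37, 0.62, -0.36, 1.77, 0.29, 0.8, -1.5]
[0.32, 0.6, -0.28, 1.8, 0.23, 0.77, -1.74]
[0.26, 0.57, -0.19, 1.84, 0.15, 0.74, -2.05]
1.5707963267948966
[0.16, 0.62, -0.13, 1.75, 0.11, 0.78, -2.26]
[0.15, 0.61, -0.11, 1.76, 0.09, 0.78, -2.33]
[0.11, 0.61, -0.03, 1.77, 0.03, 0.76, -2.57]
[-0.09, 0.61, 0.26, 1.8, -0.22, 0.75, -2.65]
[-0.34, 0.68, 0.63, 1.84, -0.55, 0.8, -2.66]
[0.84, 0.82, -1.03, 1.81, 0.83, 1.02, 2.15]
-1.5707963267948966
[0.67, 0.79, -0.88, 1.72, 0.72, 0.99, 0.42]
[0.67, 0.78, -0.87, 1.72, 0.7, 0.98, 0.35]
[0.65, 0.75, -0.8, 1.73, 0.65, 0.94, 0.09]
[0.63, 0.71, -0.73, 1.76, 0.59, 0.9, -0.16]
[0.6, 0.68, -0.67, 1.78, 0.53, 0.87, -0.41]
[0.55, 0.63, -0.58, 1.82, 0.46, 0.82, -0.73]
```

The lens is flat (≤0.5°) and flush with the deck, so it is home. For the keeper, the orientation with a π offset stays continuous and within joint range, so I'll use that one with the fingers closed.

Run:
```python
from h import *
p=manip.get_tool_pos(); t=w2j(p)[0]
manip.movel(pose(t[0]-.004,t[1],p[2]+.001),velocity=.05)
manip.movel(pose(t[0]-.004,t[1],.10),velocity=.15)
manip.move_gripper(0.0)
q,b=kp(.29,.026); manip.movep(pose(*q,.10),rot(b+np.pi))
manip.movel(pose(*q,.043),velocity=.1,stop_force=6); print('down',manip.get_tool_pos(),manip.get_time())
for th in (.29,.5,.75,1.0,1.25,1.45):
    q,b=kp(th,.016); h=manip.movel(pose(*q,.043),rot(b+np.pi),velocity=.04,stop_force=6)
    print(th,h,manip.get_contact_force().round(2))
    if h: break
else:
    q,b=kp(1.62,.015); h=manip.movel(pose(*q,.043),rot(b+np.pi),velocity=.012,stop_force=4)
    print('stop',h,w2j(manip.get_tool_pos()),q,manip.get_contact_force().round(2))
print(manip.get_time())
```

```text
down [ 0.66273143 -0.10313472  0.04302766] 12.3083
0.29 False [-0.05 -0.65 -0.47]
0.5 False [-0.03 -0.21  1.07]
0.75 False [-0.09  0.4   0.19]
1.0 False [-0.02  0.47  0.26]
1.25 False [0.71 0.83 0.99]
1.45 False [-0.01 -0.08 -0.69]
stop True [[0.05973257 0.0119599 ]] [0.05761449 0.01141065] [ 3.8  -1.31  0.83]
15.2583
```

Run:
```python
from h import *
p=manip.get_tool_pos(); t=w2j(p)[0]
manip.movel(pose(t[0]+.012,t[1],p[2]),velocity=.06)
manip.movel(pose(t[0]+.012,t[1],.20),velocity=.2)
manip.movep([.23,-.635,.231],np.array([[.94,.34,0],[.34,-.94,0],[0,0,-1.]]))
p,_=snap('top','top2'); print(manip.get_time(),manip.get_contact_force())
cv2.imwrite('pics/c2.png',cv2.resize(p[170:340,290:500,::-1],None,fx=3.5,fy=3.5,interpolation=cv2.INTER_CUBIC))
D=disc('top2',np.array([.045,0]),.020,.026); D=D[D[:,1]<.0]; q=np.linalg.lstsq(np.c_[D[:,:2],np.ones(len(D))],D[:,2],rcond=None)[0]; print(np.degrees(q[:2]),q[2], np.percentile(D[:,2],[5,50,95]))
```

```text
18.85 [-0.123096    0.30155199  0.33375057]
[-1.23434118  0.5039687 ] 0.030537207032512077 [0.02838472 0.03054905 0.03239132]
```

View pics/c2.png

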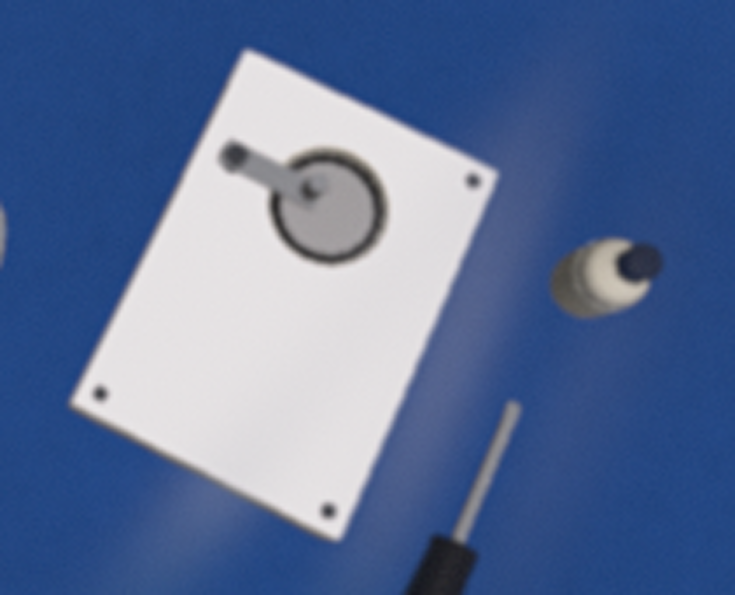

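The keeper bar runs from the pivot at (235,156) to the post base near (305,190). That is a slope of 0.49, the same as the jig's -y edge, so it is at its stop over the lens. The lens ring fills the recess, and the bottle and driver are unmoved. I'll hand it in.

Run:
```python
from h import *
manip.sign_off()
```

```text
the job is handed in; nothing more can be done
```

The lens is home in the recess and the keeper lies across it at its stop. I handed the job in at about 19 s of the 53 s allowed, with the arm clear of everything.

- **Lens:** I pushed it across the deck with two spread fingertips. The stop limit on the push was 10 N and was not reached. A close wrist view, taken before the keeper was turned, showed it flat to about 0.5° and flush with the deck (29.4 mm, against a deck reading of 29.5 mm).
- **Keeper:** I swung the post round with the fingers closed until it met firm resistance at about 4 N. In the last top picture the bar is parallel to the jig's -y direction.
- **Bystanders:** The flux bottle and the screwdriver are at the same pixels as before. Only the edge of the spool shows in the final crop; that edge is unchanged, and the arm never went near it.

- **Higher contact force:** When the fingertips first touched the deck to find its height, the force reached about 11 N against a 3 N stop setting. That was on the fixed jig, not the glass.
- **Looser final reading:** The last check of the lens tilt from the far top camera gave about 1.2° with a height of 30.5 mm. That is less exact than the close wrist reading and still consistent with the lens seated.

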